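# Load a housing into the print nest

### The job

Load the plain, unprinted white housing into the print nest ready for printing: lying flat between the blue rails, tongue under the yellow lip, pushed fully home so that the tongue butts on the stop and the brass gauge pin is pushed all the way in. The stop has been reset since the last job and may stand anywhere along its slot, so feel for it and push gently: a hard shove drives the stop back on its overload spring and spoils the setting. Let go of it there, and leave the printed housing and the other things where they are.

Things in the scene. Friction and masses are not known exactly. Their poses are not given: they have to be found in the camera images.
- blank: The plain white housing to load, no print on its top. 90 mm long (its x), 50 wide (y), 24 high, with a dark steel tongue 18 long, 28 wide, 7 high at the foot of its +x end (tip at x = +63 mm). Origin: centre of the underside of the 90 x 50 body, z up. About 0.3 kg.
- printed: Printed housing of the same shape, with an orange and blue panel on its top: leave alone. 90 mm long (its x), 50 wide (y), 24 high, with a dark steel tongue 18 long, 28 wide, 7 high at the foot of its +x end (tip at x = +63 mm). Origin: centre of the underside of the 90 x 50 body, z up. About 0.3 kg.
- nest: Print nest fixed to the bench: aluminium plate 12 mm thick, x = -90 to +125 mm, 110 mm wide, with a channel along its x axis between two blue rails and a dark steel stop at the +x end. Origin: on the bench under the middle of the channel, z up.
- nest_floor (a point): Point on the channel floor (plate top, 12 mm above the bench) at the nest's origin, axes as the nest's; the housing's underside rests here. Rails run from x = -58 to +60 mm and stand 9 mm above the floor (the housing stays grippable above that); inner faces at y = +-26.25 mm. Open at -x. Bevels and splayed ends are look only.
- stop_near (a point): Point on the channel floor, nest x = 70 mm, axes as the nest's: the nearest place of the stop's flat face; it is locked here or up to 25 mm farther along +x (not reported). A yellow lip 50 mm wide reaches 14 mm from the face towards -x, 10 to 15 mm above the floor, with a 34 mm wide opening under it for the tongue. The stop is 24 mm high and 20 mm long.
- pin (a joint): Brass gauge pin, 6 mm thick, in the middle of the stop face, lightly sprung (below 1 N), follows the tongue: travel in m. 0 = free, tip 6 mm in front of the face; 0.006 = flush with the face, housing fully home. Its red tail comes out behind the stop by the same amount.
- buffer (a joint): Overload spring behind the stop: how far in m the whole stop (face, lip, pin) has been driven back along +x from its setting. Stays at 0 below 12 N of push, 0.002 at 20 N (too hard), at most 0.006.
- spray_can: Bystander: spray can 52 mm across, 140 mm high, origin at the centre of its underside.
- ink_jar: Bystander: ink jar 68 mm across, 75 mm high, origin at the centre of its underside.
- tape_roll: Bystander: yellow roll of tape 90 mm across, 24 mm high, origin at the centre of its underside.
- squeegee: Bystander: wooden squeegee 200 mm long (its y), 28 mm wide, 40 mm high, with a green blade; origin at the centre of its underside.
- ink_knife: Bystander: ink spatula with a dark wooden handle lying on the bench beside the robot, origin at the middle of its underside.
Things that resemble listed ones, but are neither listed nor needed, are in the scene too. Leave any purple or turquoise look-alike of the blank alone.

How it is judged (in metres and radians):
At the end, for the whole second after the job is handed in: Plain housing at rest flat on the channel floor (1.5 mm, 0.03 rad), between the rails (2 mm, 0.04 rad), tongue on the stop: gauge pin in by over 4.5 of its 6 mm. Printed housing, spray can, ink jar, tape roll, squeegee, ink knife within 15 mm of their starts (value of joint pin above 0.0045 m and z of blank in the frame of nest_floor between -0.0015 and 0.0015 m and y of blank in the frame of nest_floor between -0.002 and 0.002 m and x of blank in the frame of nest_floor between 0 and 0.04 m and angle between blank's own z axis and vertical below 0.03 rad and angle between the x axis of blank and the x axis of nest, either way round below 0.04 rad and linear speed of blank below 0.01 m/s and distance of each of printed, spray_can, ink_jar, tape_roll, squeegee, ink_knife from where it was at the start of the episode below 0.015 m); the robot touches nothing.
It fails at once if the stop is driven back on its overload spring by more than 2 mm (value of joint buffer above 0.002 m).
It fails at once if the printed housing or another bystander is moved by more than 15 mm (distance of any of printed, spray_can, ink_jar, tape_roll, squeegee, ink_knife from where it was at the start of the episode above 0.015 m).
It also fails if it takes over 45 s, if anything falls off the work surface, if the arm or the gripper's body presses on something with over 40 N, if the wrist force passes 120 N, or if a joint passes its speed limit or range.

### The arm

A 6-joint arm with a two-finger parallel gripper is mounted at the origin on the work surface. World frame = base frame: x ahead of the robot, y to its left, z up, the work surface at z = 0. Lengths are in mm, angles in rad, forces in N, time in s.
With the tool pointing down it reaches from about 250 to 800 mm from the base axis. Payload 3.9 kg.
Tool frame: the origin (TCP) lies on the centre line of the jaws, within the pads' length; the fingertips stand 8 mm ahead of it and the grasp point (between the pads) lies 11 mm behind it; z points along the fingers, y is the line along which they close (so a half turn about z gives the same grasp; the last joint's range is limited). The gripper opens to 85 mm and grips with 20 to 120 N. Pads are 22 mm wide; open, the fingers measure 114 mm over their backs; the gripper's body (76 mm by 85 mm) begins 54 mm behind the grasp point. The pads swing forward as they close: fully open they stand 13 mm farther back than shut.
Start: joints at [0, 0.26, -0.138, 1.173, 0, 1.571], TCP at [524.991, -0, 239.304] pointing down, gripper open.
Joint ranges: [-2.78, 2.78], [-0.83, 1.72], [-1.28, 1.37], [-1.9, 2.12], [-1.57, 1.48], [-3.14, 3.14]. Speed limits (rad/s): [2.57, 2.57, 3.14, 3.14, 3.14, 3.14].

### API

Orientations are given as a unit quaternion [x, y, z, w].
In Python, from cell import telemetry, imaging, order gives the robot as it stands.
- The arm moves only by the tool servo_tool, never from a script. Its argument "series" is a list that holds one entry, the list of rows, each a list of 5 numbers: the finger opening in mm, from 0 to 85.4, then the shift along the tool's x, y, z in units of 30 mm (1.0 is 30 mm), then the turn about the tool's z in degrees. A call has exactly 8 rows; each row shifts and turns the commanded pose from where the row before left it, along the tool's axes as they then stand; what a row does not reach is not made up. A row lasts 1/12 s, in which the tool goes at most 41.7 mm and 7.16 degrees, less where a joint would pass 70% of its speed; a pose out of reach is approached as far as the arm can. A call is refused whole if a number of a shift passes 1 or a number of a turn 7.16, either way. A call with a gripper value outside its range is refused whole. The fingers move at their own pace and stop on an object; "grip_force" is the grip in N (left out, the last holds). Time passes only in rows, so rows that do not move let the fingers close, or fill a call up. It gives the time, the measured TCP pose, the force, the opening and the grip force at its end, in the units of the state.
- telemetry.get_obs(): the state, without advancing time (a new reading comes with each control period).
- imaging.get_image(name): name is "scene" or "side" or "wrist"; returns the picture (384x512x3 uint8, blue, green, red); there is no depth.
- imaging.camera_info(name): a dict with "fov_y" (degrees; the focal length in pixels is half the picture's height over the tangent of half this angle, whatever the lens; pixels are square), "cx", "cy" (the principal point, pixels), "world_to_cam" (4x4, takes a point from world to camera coordinates). Camera axes: x right, y down, z forward; pixel columns grow to the right and rows downward; lengths in mm; the calibration is good to about 2 mm. A picture is of the moment at which its call begins: read the wrist's pose just before it. camera_info takes no time and is no camera call; for the wrist camera it gives the pose at the moment of the call.
- order.finish_job(): hands the job in; it is judged then, once.
The state is a dict: "t": time; "joint_positions": joint angles; "joint_vel": joint speeds; "effort": joint torques, N m; "tcp_pos": TCP position; "orientation": TCP orientation; "contact_force": force on the tool from outside, world axes, zero at the start; "ft_torque": the same for the moment, N m; "grip_width": finger opening in mm; "finger_force": force on a finger pad.
Only numpy, scipy, OpenCV 4.12 (cv2) and the standard library are available. Lean on these libraries where they do the work, as an engineer would, in place of code of your own. Each camera call takes 0.05 s, during which the arm holds its last target. There are 200 camera calls.

## Working session

There is one attempt and no reset: what is moved stays moved. The work goes in short steps, Python scripts to look and compute and a tool call to move; the robot and the scene stay as the last step left them, time stands still between calls to the robot, and variables do not carry over. Pictures are saved under pics/ and viewed, at most 10 in all, crops included, and the job is handed in when it is done.

Besides the shell and the picture viewer there is one more tool, called after "Call:" by a JSON object that holds its "name" and its "arguments". servo_tool: Moves the arm, as the interface text tells. Its arguments: {"type":"object","properties":{"series":{"type":"array","items":{"type":"array","items":{"type":"array","items":{"type":"number"}}}},"grip_force":{"type":"number"}},"required":["series"]}

```bash
mkdir -p pics; ls
python3 - <<'E'
from cell import telemetry, imaging
import cv2,json
o=telemetry.get_obs();print(o)
for n in("scene","side","wrist"):
    i=imaging.camera_info(n);print(n,i)
    cv2.imwrite(f"pics/{n}0.png",imaging.get_image(n))
E
```

```text
pics
{'t': 0.0, 'joint_positions': array([ 2.67716944e-05,  2.60740058e-01, -1.39395247e-01,  1.17267202e+00,
        6.17824525e-06,  1.57076015e+00]), 'joint_vel': array([-1.23295405e-03, -9.05916286e-05, -2.22441690e-03,  6.32246035e-04,
        5.17033878e-04,  1.06672807e-03]), 'effort': array([-3.22425103e-04, -4.05677426e+01,  2.53926122e+01,  1.89446745e-02,
       -4.02533055e-05,  2.61086342e-05]), 'tcp_pos': array([5.24334787e+02, 1.59674145e-02, 2.38425582e+02]), 'orientation': array([ 0.70708417,  0.70712868, -0.00070881, -0.00071318]), 'contact_force': array([-0.14225204, -0.60901477,  0.49315421]), 'ft_torque': array([ 0.00912853, -0.02916835, -0.01569712]), 'finger_force': 0.0, 'grip_width': 85.86821575030777}
scene {'fov_y': 46.785390768859656, 'cx': 256.6740438394773, 'cy': 189.24338524081068, 'world_to_cam': array([[ 3.29826469e-01,  9.43895863e-01, -1.65861239e-02,
        -1.84941597e+02],
       [ 7.63383984e-01, -2.77003902e-01, -5.83535544e-01,
        -3.78878118e+02],
       [-5.55391207e-01,  1.79803887e-01, -8.11918204e-01,
         1.75503025e+03],
      
[... 270 characters left out ...]
     [-1.75503807e-01, -6.07183966e-01, -7.74936155e-01,
         1.43269289e+02],
       [ 2.30754677e-01,  7.39853810e-01, -6.31956184e-01,
         1.11955404e+03],
       [ 0.00000000e+00,  0.00000000e+00,  0.00000000e+00,
         1.00000000e+00]])}
wrist {'fov_y': 59.784682670596865, 'cx': 255.33306802812572, 'cy': 192.69126251506663, 'world_to_cam': array([[ 9.99998426e-01, -5.55333248e-04, -1.68532725e-03,
        -5.24013070e+02],
       [-6.32713772e-05, -9.60321931e-01,  2.78893859e-01,
        -3.53715542e+01],
       [-1.77333575e-03, -2.78893313e-01, -9.60320454e-01,
         3.78682936e+02],
       [ 0.00000000e+00,  0.00000000e+00,  0.00000000e+00,
         1.00000000e+00]])}
```

Run:
```python
import cv2
for n in("scene","side"):
    cv2.imwrite(f"pics/{n}0b.png",cv2.resize(cv2.imread(f"pics/{n}0.png"),(800,600),interpolation=cv2.INTER_CUBIC))
```

```text
(no output)
```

View pics/scene0b.png

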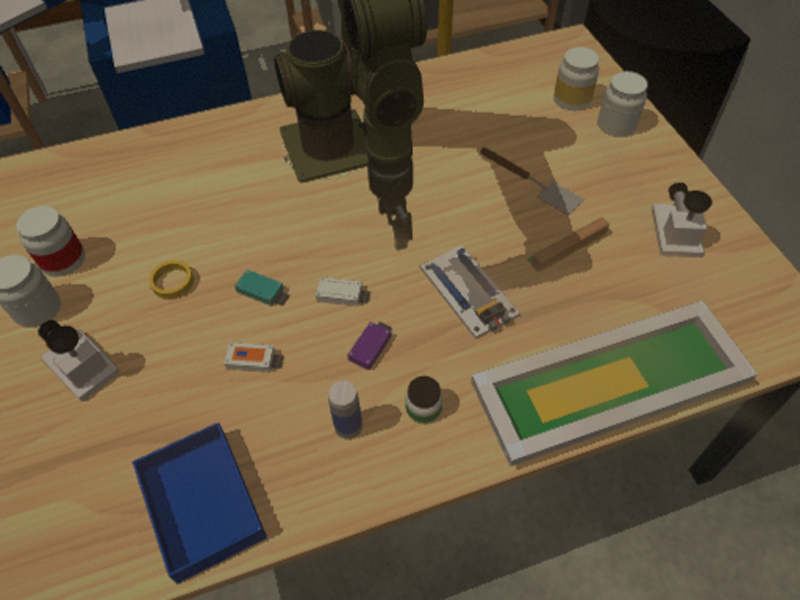

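View pics/side0b.png

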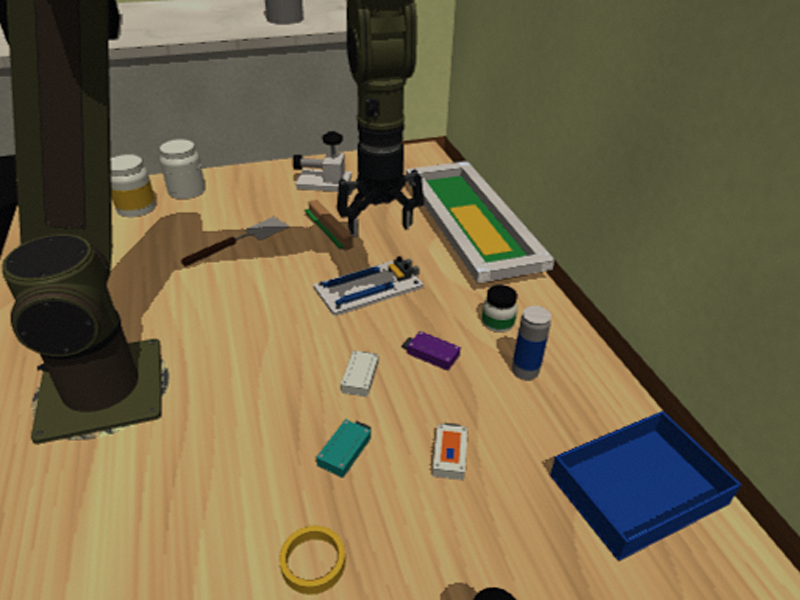

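Candidates in the scene picture (800x600): plain white (340,291), printed (250,356), turquoise (260,287), purple (370,345). I choose the white one at (340,291), and check it in a close crop.

Run:
```python
import cv2
a=cv2.imread("pics/scene0.png")[150:225,190:350]
cv2.imwrite("pics/c1.png",cv2.resize(a,None,fx=5,fy=5,interpolation=cv2.INTER_CUBIC))
a=cv2.imread("pics/side0.png")[155:260,190:290]
cv2.imwrite("pics/c2.png",cv2.resize(a,None,fx=5.7,fy=5.7,interpolation=cv2.INTER_CUBIC))
```

```text
(no output)
```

View pics/c1.png

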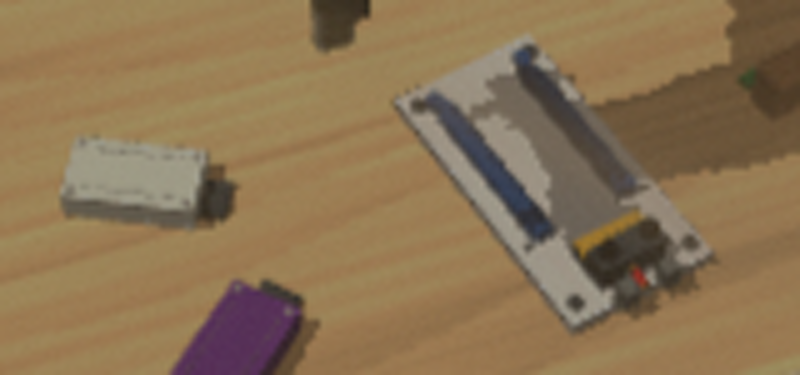

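View pics/c2.png

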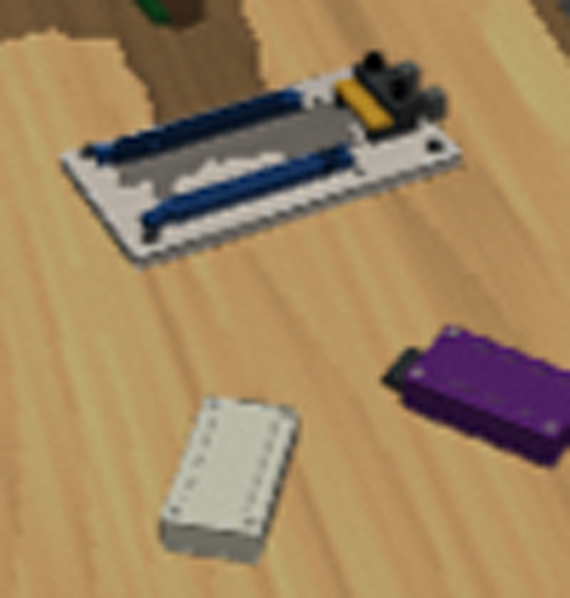

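The crops show the unprinted white housing at c1 (135,175), tongue towards the right (220,195), i.e. world +y. The nest is at c1 (555,180), stop end lower right, pin tail red at (640,275). Next I fit both poses from the corners.

```bash
cat > h.py <<'E'
import numpy as np
from cell import imaging
from scipy.optimize import least_squares
def proj(P,i):
    c=(i["world_to_cam"]@np.r_[P,1])[:3]; f=192/np.tan(np.radians(i["fov_y"]/2))
    return np.array([i["cx"],i["cy"]])+f*c[:2]/c[2]
def fit(obs,x0):
    """obs: list of (info,(u,v),local xyz)"""
    def r(p):
        c,s=np.cos(p[2]),np.sin(p[2]); out=[]
        for i,uv,l in obs:
            out+=list(proj([p[0]+c*l[0]-s*l[1],p[1]+s*l[0]+c*l[1],l[2]],i)-uv)
        return out
    q=least_squares(r,x0,x_scale=[100,100,1],loss="soft_l1")
    return q.x,np.round(np.array(r(q.x)).reshape(-1,2),1).tolist()
E
python3 - <<'E'
from h import *
S,D=imaging.camera_info("scene"),imaging.camera_info("side")
a=lambda u,v:((u+.5)/5-.5+190,(v+.5)/5-.5+150)
b=lambda u,v:((u+.5)/5.7-.5+190,(v+.5)/5.7-.5+155)
B=[(S,a(80,138),(-45,25,24)),(S,a(207,150),(45,25,24)),(S,a(197,213),(45,-25,24)),(S,a(65,201),(-45,-25,24)),
(S,a(195,228),(45,-25,0)),(S,a(64,214),(-45,-25,0)),
(D,b(210,397),(45,25,24)),(D,b(299,408),(45,-25,24)),(D,b(163,522),(-45,25,24)),(D,b(248,537),(-45,-25,24)),(D,b(163,550),(-45,25,0)),(D,b(255,563),(-45,-25,0))]
N=[(S,a(398,103),(-90,-55,12)),(S,a(530,38),(-90,55,12)),(S,a(715,255),(125,55,12)),(S,a(577,323),(125,-55,12)),
(D,b(63,157),(-90,55,12)),(D,b(462,153),(125,-55,12)),(D,b(138,262),(-90,-55,12))]
# handedness is tested both ways
import itertools
for nm,O in(("blank",B),("nest",N)):
  for fl in(1,-1):
    O2=[(i,uv,(l[0],fl*l[1],l[2])) for i,uv,l in O]
    for y0 in(-1.5,0,1.5):
        p,r=fit(O2,[500,0,y0]); e=np.abs(r).mean()
        if e<3: print(nm,fl,y0,p.round(3),np.degrees(p[2]).round(1),e,r)
E
```

```text
blank 1 -1.5 [ 456.141 -102.494    1.071] 61.4 0.6 [[-0.4, -0.5], [0.6, 0.4], [-0.4, -0.1], [-0.9, -1.1], [0.5, 1.1], [0.2, 0.5], [-0.9, -0.4], [-0.0, 0.2], [-0.8, -0.8], [1.8, -0.6], [-0.4, 0.3], [0.7, 0.8]]
blank 1 0 [ 456.141 -102.494    1.071] 61.4 0.6 [[-0.4, -0.5], [0.6, 0.4], [-0.4, -0.1], [-0.9, -1.1], [0.5, 1.1], [0.2, 0.5], [-0.9, -0.4], [-0.0, 0.2], [-0.8, -0.8], [1.8, -0.6], [-0.4, 0.3], [0.7, 0.8]]
blank 1 1.5 [ 456.141 -102.494    1.071] 61.4 0.6 [[-0.4, -0.5], [0.6, 0.4], [-0.4, -0.1], [-0.9, -1.1], [0.5, 1.1], [0.2, 0.5], [-0.9, -0.4], [-0.0, 0.2], [-0.8, -0.8], [1.8, -0.6], [-0.4, 0.3], [0.7, 0.8]]
nest 1 -1.5 [5.26457e+02 1.54423e+02 2.08000e-01] 11.9 0.35 [[-0.6, -0.1], [-0.1, -0.3], [0.2, -0.2], [-0.2, 1.3], [-0.4, -0.3], [0.3, -0.3], [-0.0, -0.6]]
nest 1 0 [5.26457e+02 1.54423e+02 2.08000e-01] 11.9 0.35 [[-0.6, -0.1], [-0.1, -0.3], [0.2, -0.2], [-0.2, 1.3], [-0.4, -0.3], [0.3, -0.3], [-0.0, -0.6]]
nest 1 1.5 [5.26457e+02 1.54423e+02 2.08000e-01] 11.9 0.35 [[-0.6, -0.1], [-0.1, -0.3], [0.2, -0.2], [-0.2, 1.3], [-0.4, -0.3], [0.3, -0.3], [-0.0, -0.6]]
```

Run:
```python
import cv2
cv2.imwrite("pics/w0b.png",cv2.resize(cv2.imread("pics/wrist0.png"),(800,600),interpolation=cv2.INTER_CUBIC))
```

```text
(no output)
```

View pics/w0b.png

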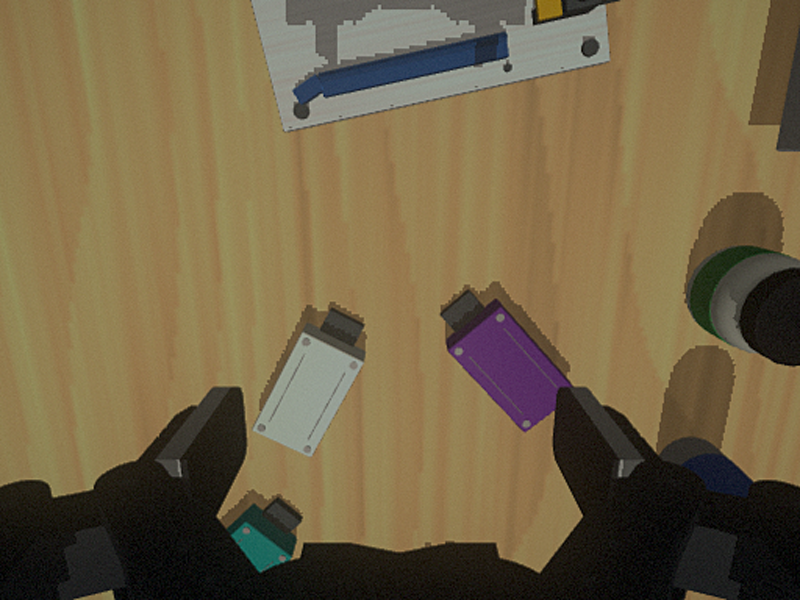

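Run:
```python
from h import *
W=imaging.camera_info("wrist")
w=lambda u,v:((u+.5)*.64-.5,(v+.5)*.64-.5)
B=[(W,w(302,331),(45,25,24)),(W,w(363,362),(45,-25,24)),(W,w(309,457),(-45,-25,24)),(W,w(253,431),(-45,25,24)),(W,w(331,308),(63,14,7)),(W,w(364,324),(63,-14,7))]
N=[(W,w(285,131),(-90,-55,12)),(W,w(610,62),(125,-55,12))]
for O,x0 in((B,[456,-102,1.07]),(N,[526,154,.208])):
    p,r=fit(O,x0);print(p.round(3),np.degrees(p[2]),r)
```

```text
[ 456.019 -102.581    1.08 ] 61.851063585137865 [[-0.2, -0.6], [1.1, -0.6], [1.3, 0.5], [-1.5, -0.6], [-0.6, 0.4], [0.0, 1.1]]
[5.25666e+02 1.54529e+02 1.95000e-01] 11.19992469292201 [[-1.0, 0.2], [0.9, -0.1]]
```

Blank is at (456,-102.5), yaw 61.9°, and the nest at about (526,154.5), yaw 11.5°. I grip with the tool's x opposite to the housing's x, because the last joint's range rules out the other way.

Call:
{"name": "servo_tool", "arguments": {"series": [[[70,-0.43,-0.285,0.415,0],[70,-0.43,-0.285,0.415,0],[70,-0.43,-0.285,0.415,0],[70,-0.43,-0.285,0.415,0],[70,-0.43,-0.285,0.415,0],[70,-0.43,-0.285,0.415,0],[70,-0.43,-0.285,0.415,0],[70,-0.43,-0.285,0.415,0]]], "grip_force": 40}}

```text
t: 0.82
tcp_pos: [455.9, -103.7, 138.9]
orientation: [0.707, 0.707, -0.0, -0.0]
contact_force: [-0.2, -0.5, 0.6]
grip_width: 69.7
finger_force: 0.0
```

Call:
{"name": "servo_tool", "arguments": {"series": [[[70,0,0,0,-7],[70,0,0,0,-7],[70,0,0,0,-7],[70,0,0,0,-7],[70,0,0,0,-7],[70,0,0,0,-7],[70,0,0,0,-7],[70,0,0,0,-7]]]}}

```text
t: 1.48
tcp_pos: [456.3, -103.1, 139.5]
orientation: [0.289, 0.957, -0.0, -0.0]
contact_force: [0.0, -0.3, 0.5]
grip_width: 69.7
finger_force: 0.0
```

Call:
{"name": "servo_tool", "arguments": {"series": [[[70,0,0,0,-7],[70,0,0,0,-7],[70,0,0,0,-7],[70,0,0,0,-7],[70,0,0,0,-7],[70,0,0,0,-7],[70,0,0,0,-7],[70,0,0,0,-7]]]}}

```text
t: 2.15
tcp_pos: [456.3, -103.1, 139.5]
orientation: [-0.194, 0.981, 0.0, -0.0]
contact_force: [-0.2, -0.4, 0.3]
grip_width: 70.0
finger_force: 0.0
```

Call:
{"name": "servo_tool", "arguments": {"series": [[[70,0,0,0,-6.6],[70,0,0,0,-6.6],[70,0,0,0,-6.6],[70,0,0,0,-6.6],[70,0,0,0,-6.7],[70,0,0,0,-6.7],[70,0,0,0,0],[70,0,0,0,0]]]}}

```text
t: 2.82
tcp_pos: [456.4, -103.2, 139.5]
orientation: [-0.512, 0.859, 0.0, -0.0]
contact_force: [0.3, 0.0, -0.1]
grip_width: 69.9
finger_force: 0.0
```

Call:
{"name": "servo_tool", "arguments": {"series": [[[70,0,0,0.44,0],[70,0,0,0.44,0],[70,0,0,0.44,0],[70,0,0,0.44,0],[70,0,0,0.44,0],[70,0,0,0.44,0],[70,0,0,0.44,0],[70,0,0,0.44,0]]]}}

```text
t: 3.48
tcp_pos: [456.6, -103.2, 33.5]
orientation: [-0.512, 0.859, -0.0, 0.0]
contact_force: [-0.2, -0.5, 0.2]
grip_width: 69.7
finger_force: 0.0
```

Call:
{"name": "servo_tool", "arguments": {"series": [[[70,0,0,0.1,0],[70,0,0,0.1,0],[70,0,0,0.1,0],[70,0,0,0.1,0],[70,0,0,0.1,0],[70,0,0,0,0],[70,0,0,0,0],[70,0,0,0,0]]]}}

```text
t: 4.15
tcp_pos: [456.8, -103.3, 19.4]
orientation: [-0.513, 0.858, -0.0, 0.0]
contact_force: [-0.3, 0.2, -0.2]
grip_width: 70.1
finger_force: 0.0
```

Call:
{"name": "servo_tool", "arguments": {"series": [[[30,0,0,0,0],[30,0,0,0,0],[30,0,0,0,0],[30,0,0,0,0],[30,0,0,0,0],[30,0,0,0,0],[30,0,0,0,0],[30,0,0,0,0]]], "grip_force": 40}}

```text
t: 4.82
tcp_pos: [456.7, -103.2, 19.6]
orientation: [-0.514, 0.858, -0.0, 0.0]
contact_force: [-1.6, 0.5, 6.2]
grip_width: 49.1
finger_force: 42.0
```

Call:
{"name": "servo_tool", "arguments": {"series": [[[30,0,0,-0.1,0],[30,0,0,-0.25,0],[30,0,0,-0.35,0],[30,0,0,-0.35,0],[30,0,0,-0.35,0],[30,0,0,-0.35,0],[30,0,0,-0.25,0],[30,0,0,0,0]]]}}

```text
t: 5.48
tcp_pos: [457.6, -103.5, 80.5]
orientation: [-0.514, 0.858, -0.001, 0.001]
contact_force: [0.6, 0.5, -3.3]
grip_width: 48.8
finger_force: 42.6
```

Call:
{"name": "servo_tool", "arguments": {"series": [[[30,0,0,0,6.3],[30,0,0,0,6.3],[30,0,0,0,6.3],[30,0,0,0,6.3],[30,0,0,0,6.3],[30,0,0,0,6.3],[30,0,0,0,6.3],[30,0,0,0,6.0]]]}}

```text
t: 6.15
tcp_pos: [455.9, -103.1, 78.4]
orientation: [-0.099, 0.995, 0.0, -0.001]
contact_force: [-0.4, 0.2, -4.4]
grip_width: 48.7
finger_force: 42.5
```

Call:
{"name": "servo_tool", "arguments": {"series": [[[30,-0.217,0.497,0,0],[30,-0.217,0.497,0,0],[30,-0.217,0.497,0,0],[30,-0.217,0.497,0,0],[30,-0.217,0.497,0,0],[30,-0.217,0.497,0,0],[30,-0.217,0.497,0,0],[30,-0.217,0.497,0,0]]]}}

```text
t: 6.82
tcp_pos: [482.9, 24.9, 78.4]
orientation: [-0.102, 0.995, 0.0, -0.001]
contact_force: [0.3, -0.6, -3.5]
grip_width: 48.7
finger_force: 42.6
```

Call:
{"name": "servo_tool", "arguments": {"series": [[[30,-0.25,0.57,0,0],[30,-0.25,0.57,0,0],[30,-0.25,0.57,0,0],[30,-0.25,0.57,0,0],[30,-0.25,0.57,0,0],[30,-0.25,0.57,0,0],[30,-0.236,0.556,0,0],[30,0,0,0,0]]]}}

```text
t: 7.48
tcp_pos: [511.1, 154.6, 78.6]
orientation: [-0.103, 0.995, 0.001, 0.001]
contact_force: [0.8, 1.0, -3.8]
grip_width: 48.9
finger_force: 42.8
```

Run:
```python
from cell import telemetry, imaging
import cv2,numpy as np,pickle
o=telemetry.get_obs();print(o["tcp_pos"],o["orientation"],o["contact_force"],np.degrees(2*np.arctan2(o["orientation"][1],o["orientation"][0])))
I={n:imaging.camera_info(n) for n in("wrist","scene","side")};pickle.dump((o,I),open("i1.pkl","wb"))
for n in("wrist","scene","side"): cv2.imwrite(f"pics/{n}1.png",imaging.get_image(n))
cv2.imwrite("pics/w1b.png",cv2.resize(cv2.imread("pics/wrist1.png"),(800,600),interpolation=cv2.INTER_CUBIC))
```

```text
[511.1420569  154.64630053  78.56602368] [-1.03471686e-01  9.94631683e-01  1.07853452e-03  5.11657294e-04] [ 0.75102834  1.03503566 -3.76878183] 191.87825049926465
```

View pics/w1b.png

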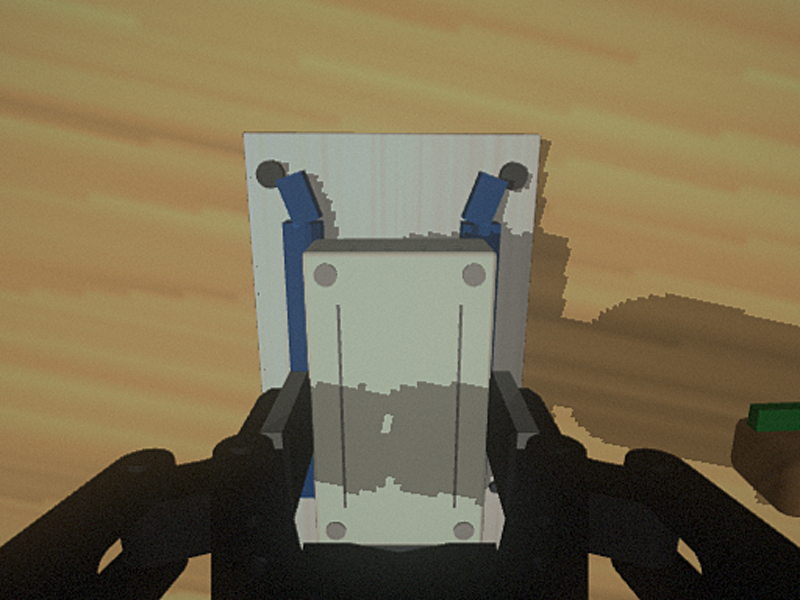

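The wrist picture shows the housing held square (back top corners (303,252),(495,250)) and the nest's open end beneath (corners (244,132),(540,135), rail inner ends (323,222),(461,222)), offset a few mm. Next I fit both poses in this view.

Run:
```python
from h import *
import pickle
o,I=pickle.load(open("i1.pkl","rb"));W=I["wrist"];S=I["scene"];D=I["side"]
w=lambda u,v:((u+.5)*.64-.5,(v+.5)*.64-.5)
a=lambda u,v:((u+.5)/5-.5+190,(v+.5)/5-.5+150)
b=lambda u,v:((u+.5)/5.7-.5+190,(v+.5)/5.7-.5+155)
N=[(W,w(244,132),(-90,-55,12)),(W,w(540,135),(-90,55,12)),(W,w(323,222),(-58,-26.25,21)),(W,w(461,222),(-58,26.25,21))]
p,r=fit(N,[526,154,.2]);print("nest",p.round(3),np.degrees(p[2]),r)
N+=[(S,a(398,103),(-90,-55,12)),(S,a(530,38),(-90,55,12)),(S,a(715,255),(125,55,12)),(S,a(577,323),(125,-55,12)),
(D,b(63,157),(-90,55,12)),(D,b(462,153),(125,-55,12)),(D,b(138,262),(-90,-55,12))]
p,r=fit(N,[526,154,.2]);print("nest all",p.round(3),np.degrees(p[2]),r)
z=59
B=[(W,w(303,252),(-45,-25,24+z)),(W,w(495,250),(-45,25,24+z)),(W,w(315,240),(-45,-25,z)),(W,w(488,239),(-45,25,z))]
q,r=fit(B,[511,154,.2]);print("blank",q.round(3),np.degrees(q[2]),r)
t=o["tcp_pos"]
print("tcp", t.round(1),"blank-tcp in tool-ish nest axes")
c,s=np.cos(p[2]),np.sin(p[2]);R=np.array([[c,s],[-s,c]])
print("blank in nest",R@(q[:2]-p[:2]),"tcp in nest",R@(t[:2]-p[:2]))
```

```text
nest [5.24741e+02 1.54790e+02 1.98000e-01] 11.372814876579508 [[-1.4, -0.5], [1.7, -0.7], [-1.9, 0.6], [1.5, 1.3]]
nest all [5.24806e+02 1.54827e+02 2.00000e-01] 11.47024820316754 [[-1.6, -0.2], [1.4, -0.8], [-2.0, 0.8], [1.4, 1.4], [-0.5, -0.7], [0.0, -0.7], [-0.0, -0.5], [-0.6, 0.9], [-0.9, -0.4], [-0.2, -0.1], [-0.8, -0.7]]
blank [5.10089e+02 1.55701e+02 2.15000e-01] 12.342441093918076 [[-0.9, 1.0], [3.3, 1.1], [0.6, -1.3], [-1.9, -1.6]]
tcp [511.1 154.6  78.6] blank-tcp in tool-ish nest axes
blank in nest [-14.24919457   3.78240285] tcp in nest [-13.42704512   2.53974177]
```

Call:
{"name": "servo_tool", "arguments": {"series": [[[30,0,-0.048,0,0.2],[30,0,-0.048,0,0.2],[30,0,0,0.275,0],[30,0,0,0.275,0],[30,0,0,0.275,0],[30,0,0,0.275,0],[30,0,0,0,0],[30,0,0,0,0]]]}}

```text
t: 8.3
tcp_pos: [509.8, 148.4, 45.0]
orientation: [-0.098, 0.995, -0.0, -0.001]
contact_force: [-0.8, -0.3, -4.0]
grip_width: 48.9
finger_force: 42.7
```

Run:
```python
from cell import telemetry, imaging
import cv2,numpy as np,pickle
o=telemetry.get_obs();print(o["tcp_pos"],o["contact_force"],np.degrees(2*np.arctan2(o["orientation"][1],o["orientation"][0])))
I={n:imaging.camera_info(n) for n in("wrist","scene","side")};pickle.dump((o,I),open("i2.pkl","wb"))
for n in("wrist","scene","side"): cv2.imwrite(f"pics/{n}2.png",imaging.get_image(n))
a=cv2.resize(cv2.imread("pics/wrist2.png")[30:200,130:380],None,fx=3.2,fy=3.2,interpolation=cv2.INTER_CUBIC)
cv2.imwrite("pics/w2b.png",a);print(a.shape)
```

```text
[509.82006305 148.42055764  45.01174771] [-0.80070191 -0.27197531 -4.02214728] 191.29831153786233
(544, 800, 3)
```

View pics/w2b.png

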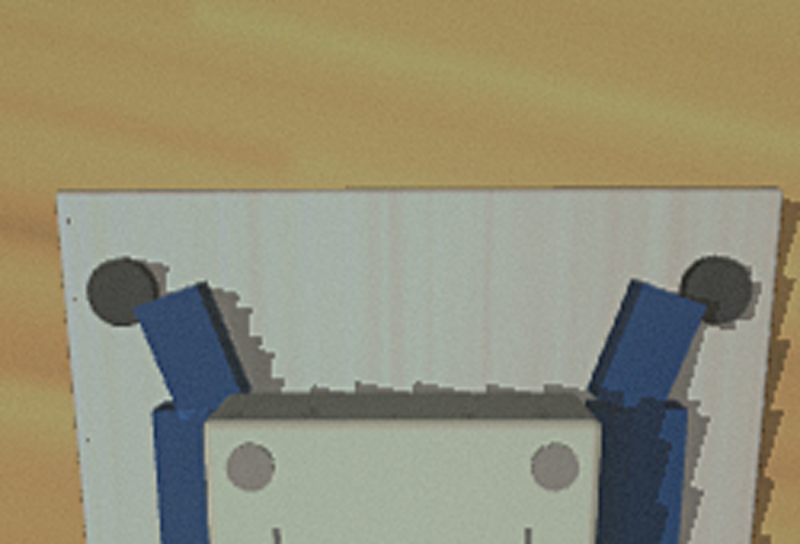

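The picture (crop) shows the housing's back edge at 206–600, and the plate corners at 58 and 781, with rail outer faces at 153 and 687: the housing is about 2.5 mm too far to nest -y and the yaw is good. I correct, then check by the edge columns.

Call:
{"name": "servo_tool", "arguments": {"series": [[[30,0,0.083,0,-0.1],[30,0,0,0,0],[30,0,0,0,0],[30,0,0,0,0],[30,0,0,0,0],[30,0,0,0,0],[30,0,0,0,0],[30,0,0,0,0]]]}}

```text
t: 9.12
tcp_pos: [510.3, 151.1, 46.1]
orientation: [-0.099, 0.995, 0.0, -0.0]
contact_force: [0.2, 0.3, -3.6]
grip_width: 48.9
finger_force: 42.8
```

```bash
cat > e.py <<'E'
from cell import telemetry, imaging
import cv2,numpy as np,sys
def edges(im,top=True):
    im=cv2.GaussianBlur(im,(3,3),0).astype(int)
    for r in range(166,205,8):
        # big horizontal gradients, subpixel peaks
        g=np.abs(np.gradient(im[r].sum(1)))
        k=[c for c in range(120,400) if g[c]>25 and g[c]==g[c-2:c+3].max()]
        print(r,[(c,int(g[c])) for c in k])
if __name__=="__main__":
    o=telemetry.get_obs();print(o["t"],o["tcp_pos"],o["contact_force"],np.degrees(2*np.arctan2(o["orientation"][1],o["orientation"][0])))
    im=imaging.get_image("wrist");cv2.imwrite(f"pics/{sys.argv[1]}.png",im)
    edges(im)
E
python3 e.py wrist3; python3 -c "
import cv2;from e import edges;edges(cv2.imread('pics/wrist2.png'))"
```

```text
9.1167 [510.28646149 151.14515221  46.09703185] [ 0.24941614  0.29155053 -3.55479414] 191.39845061784257
166 [(149, 41), (153, 30), (173, 107), (193, 110), (317, 111), (338, 66), (344, 60), (361, 86), (366, 53)]
174 [(150, 47), (173, 117), (193, 105), (200, 51), (215, 55), (216, 55), (295, 55), (310, 53), (317, 103), (337, 56), (341, 67), (361, 92), (364, 52)]
182 [(151, 48), (174, 111), (194, 110), (204, 31), (212, 36), (299, 33), (308, 29), (316, 114), (337, 65), (344, 60), (360, 92), (365, 54)]
190 [(151, 42), (175, 106), (194, 112), (316, 105), (337, 59), (341, 64), (359, 84), (363, 53)]
198 [(153, 56), (175, 111), (195, 106), (215, 77), (293, 71), (296, 75), (315, 111), (336, 45), (341, 32), (359, 76), (365, 50), (397, 35)]
166 [(154, 39), (177, 111), (193, 100), (317, 116), (344, 41), (350, 58), (367, 89), (372, 47)]
174 [(155, 52), (178, 109), (193, 98), (200, 50), (215, 54), (295, 55), (310, 53), (317, 102), (343, 46), (347, 64), (366, 95)]
182 [(155, 49), (179, 103), (194, 102), (204, 31), (212, 39), (299, 31), (307, 29), (316, 117), (343, 38), (347, 35), (366, 79), (371, 52)]
190 [(156, 45), (179, 109), (194, 103), (316, 110), (342, 43), (347, 67), (365, 84), (369, 51)]
198 [(157, 51), (180, 105), (195, 97), (215, 77), (293, 71), (296, 74), (315, 111), (336, 26), (345, 65), (364, 86), (370, 53)]
```

Centred now: plate edges 151/360 and housing edges 194/316, both with their middle near 255. I lower.

Call:
{"name": "servo_tool", "arguments": {"series": [[[30,0,0,0.1,0],[30,0,0,0.1,0],[30,0,0,0.1,0],[30,0,0,0.05,0],[30,0,0,0,0],[30,0,0,0,0],[30,0,0,0,0],[30,0,0,0,0]]]}}

```text
t: 9.83
tcp_pos: [510.4, 151.2, 35.7]
orientation: [-0.099, 0.995, 0.0, 0.0]
contact_force: [-0.5, -0.5, -3.3]
grip_width: 48.9
finger_force: 42.8
```

Call:
{"name": "servo_tool", "arguments": {"series": [[[30,0,0,0.04,0],[30,0,0,0.03,0],[30,0,0,0.02,0],[30,0,0,0.02,0],[30,0,0,0,0],[30,0,0,0,0],[30,0,0,0,0],[30,0,0,0,0]]]}}

```text
t: 10.5
tcp_pos: [510.4, 151.2, 32.4]
orientation: [-0.099, 0.995, 0.0, 0.0]
contact_force: [0.3, 0.1, -4.4]
grip_width: 48.7
finger_force: 42.8
```

Call:
{"name": "servo_tool", "arguments": {"series": [[[30,0,0,0.01,0],[30,0,0,0.01,0],[30,0,0,0.01,0],[30,0,0,0,0],[30,0,0,0,0],[30,0,0,0,0],[30,0,0,0,0],[30,0,0,0,0]]]}}

```text
t: 11.17
tcp_pos: [510.3, 151.2, 31.6]
orientation: [-0.099, 0.995, 0.0, 0.0]
contact_force: [-1.2, 0.6, 1.1]
grip_width: 48.7
finger_force: 43.3
```

Run:
```python
from h import *
import pickle
o,I=pickle.load(open("i1.pkl","rb"));S=I["scene"];D=I["side"]
p=[524.8,154.8,np.radians(11.42)];c,s=np.cos(p[2]),np.sin(p[2])
for X in(56,60,64,68,72,76,80):
  out=[]
  for i,k,u0,v0 in((S,5,190,150),(D,5.7,190,155)):
    for y in(-25,25):
      for z in(27,22):
        q=proj([p[0]+c*X-s*y,p[1]+s*X+c*y,z],i);out.append(((q-[u0,v0]+.5)*k).round().astype(int).tolist())
  print(X,out)
```

```text
56 [[554, 218], [553, 223], [618, 185], [617, 190], [337, 138], [337, 145], [298, 95], [298, 102]]
60 [[557, 222], [557, 227], [621, 190], [621, 194], [343, 136], [343, 143], [304, 93], [304, 100]]
64 [[561, 227], [560, 231], [625, 194], [624, 198], [349, 135], [349, 141], [310, 92], [310, 98]]
68 [[564, 231], [564, 236], [628, 198], [628, 203], [355, 133], [355, 140], [316, 90], [316, 97]]
72 [[568, 235], [567, 240], [632, 203], [631, 207], [361, 131], [360, 138], [322, 88], [321, 95]]
76 [[571, 240], [571, 244], [635, 207], [635, 211], [366, 129], [366, 136], [327, 86], [327, 93]]
80 [[575, 244], [574, 249], [639, 211], [638, 216], [372, 127], [372, 134], [333, 85], [333, 91]]
```

The images put the lip's front edge at nest x of about 79, so the stop face is at about 93 and there are about 45 mm to go. I slide in steps.

Call:
{"name": "servo_tool", "arguments": {"series": [[[30,-0.12,0,0,0],[30,-0.12,0,0,0],[30,-0.12,0,0,0],[30,-0.12,0,0,0],[30,-0.12,0,0,0],[30,-0.12,0,0,0],[30,-0.08,0,0,0],[30,0,0,0,0]]]}}

```text
t: 11.83
tcp_pos: [531.8, 155.4, 31.6]
orientation: [-0.099, 0.995, -0.0, -0.002]
contact_force: [-5.8, -1.5, 7.3]
grip_width: 48.7
finger_force: 43.9
```

Call:
{"name": "servo_tool", "arguments": {"series": [[[30,-0.06,0,0,0],[30,-0.06,0,0,0],[30,-0.06,0,0,0],[30,-0.06,0,0,0],[30,-0.06,0,0,0],[30,0,0,0,0],[30,0,0,0,0],[30,0,0,0,0]]]}}

```text
t: 12.5
tcp_pos: [540.2, 157.1, 31.6]
orientation: [-0.099, 0.995, -0.0, -0.002]
contact_force: [-6.5, -1.8, 6.9]
grip_width: 48.6
finger_force: 43.9
```

Call:
{"name": "servo_tool", "arguments": {"series": [[[30,0,0,-0.01,0],[30,-0.04,0,0,0],[30,-0.04,0,0,0],[30,-0.04,0,0,0],[30,-0.04,0,0,0],[30,0,0,0,0],[30,0,0,0,0],[30,0,0,0,0]]]}}

```text
t: 13.17
tcp_pos: [548.0, 158.8, 31.6]
orientation: [-0.099, 0.995, 0.0, 0.0]
contact_force: [-1.4, 0.1, 0.9]
grip_width: 49.0
finger_force: 43.1
```

Call:
{"name": "servo_tool", "arguments": {"series": [[[30,-0.015,0,0,0],[30,-0.015,0,0,0],[30,-0.015,0,0,0],[30,-0.015,0,0,0],[30,0,0,0,0],[30,0,0,0,0],[30,0,0,0,0],[30,0,0,0,0]]]}}

```text
t: 13.83
tcp_pos: [549.7, 159.1, 31.7]
orientation: [-0.099, 0.995, 0.0, 0.0]
contact_force: [-0.6, -0.6, -2.9]
grip_width: 48.7
finger_force: 42.9
```

Call:
{"name": "servo_tool", "arguments": {"series": [[[30,-0.015,0,0,0],[30,-0.015,0,0,0],[30,-0.015,0,0,0],[30,0,0,0,0],[30,0,0,0,0],[30,0,0,0,0],[30,0,0,0,0],[30,0,0,0,0]]]}}

```text
t: 14.5
tcp_pos: [550.5, 159.3, 31.6]
orientation: [-0.099, 0.995, 0.0, 0.0]
contact_force: [-0.7, -0.1, -3.5]
grip_width: 48.9
finger_force: 42.9
```

Call:
{"name": "servo_tool", "arguments": {"series": [[[30,-0.01,0,0,0],[30,-0.01,0,0,0],[30,-0.01,0,0,0],[30,-0.01,0,0,0],[30,0,0,0,0],[30,0,0,0,0],[30,0,0,0,0],[30,0,0,0,0]]]}}

```text
t: 15.17
tcp_pos: [551.6, 159.5, 31.7]
orientation: [-0.099, 0.995, 0.0, 0.0]
contact_force: [-0.4, -0.0, -4.8]
grip_width: 48.8
finger_force: 42.8
```

Call:
{"name": "servo_tool", "arguments": {"series": [[[30,-0.01,0,0,0],[30,-0.01,0,0,0],[30,-0.01,0,0,0],[30,-0.01,0,0,0],[30,0,0,0,0],[30,0,0,0,0],[30,0,0,0,0],[30,0,0,0,0]]]}}

```text
t: 15.83
tcp_pos: [552.8, 159.7, 31.7]
orientation: [-0.099, 0.995, 0.0, 0.0]
contact_force: [-1.2, -0.4, -3.6]
grip_width: 48.8
finger_force: 42.8
```

Call:
{"name": "servo_tool", "arguments": {"series": [[[30,-0.01,0,0,0],[30,-0.01,0,0,0],[30,-0.01,0,0,0],[30,-0.01,0,0,0],[30,0,0,0,0],[30,0,0,0,0],[30,0,0,0,0],[30,0,0,0,0]]]}}

```text
t: 16.5
tcp_pos: [554.0, 160.0, 31.7]
orientation: [-0.099, 0.995, 0.0, 0.0]
contact_force: [-0.0, -0.6, -3.3]
grip_width: 48.9
finger_force: 42.8
```

Run:
```python
from cell import telemetry, imaging
import cv2,numpy as np
print(telemetry.get_obs()["contact_force"])
A=imaging.get_image("scene");B=imaging.get_image("side");cv2.imwrite("pics/s4.png",A);cv2.imwrite("pics/d4.png",B)
a=cv2.resize(A[165:225,275:345],(600,514),interpolation=cv2.INTER_CUBIC)[:,:400]
b=cv2.resize(B[145:205,220:290],(600,514),interpolation=cv2.INTER_CUBIC)[:,:400]
a=cv2.resize(A[165:225,285:335],(400,480),interpolation=cv2.INTER_CUBIC)
b=cv2.resize(B[145:205,230:280],(400,480),interpolation=cv2.INTER_CUBIC)
cv2.imwrite("pics/c4.png",np.hstack([a,b]))
```

```text
[-0.00990882 -0.60842259 -3.32438855]
```

View pics/c4.png

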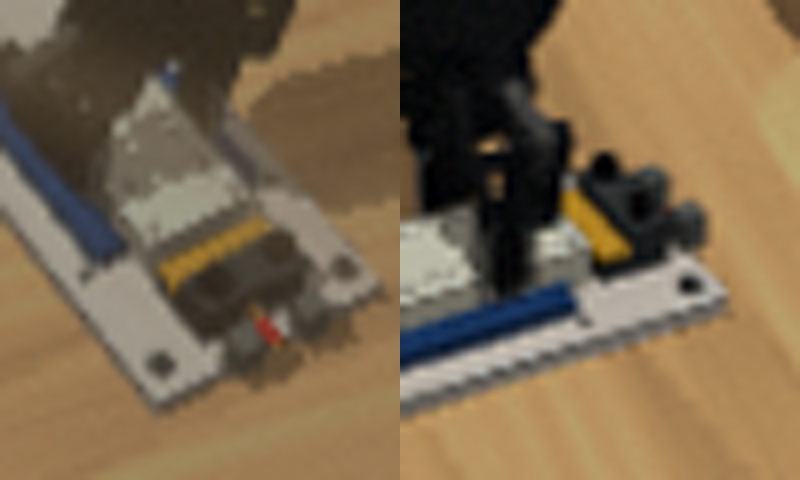

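The scene half shows the body's front close to the yellow lip (215,255) and the red tail showing at (265,328), so it is nearly home. I continue gently.

Call:
{"name": "servo_tool", "arguments": {"series": [[[30,-0.01,0,0,0],[30,-0.01,0,0,0],[30,-0.01,0,0,0],[30,0,0,0,0],[30,0,0,0,0],[30,0,0,0,0],[30,0,0,0,0],[30,0,0,0,0]]]}}

```text
t: 17.27
tcp_pos: [554.9, 160.1, 31.7]
orientation: [-0.099, 0.995, -0.0, 0.0]
contact_force: [-1.2, 0.2, -3.1]
grip_width: 48.8
finger_force: 42.8
```

Call:
{"name": "servo_tool", "arguments": {"series": [[[30,-0.01,0,0,0],[30,-0.01,0,0,0],[30,-0.01,0,0,0],[30,0,0,0,0],[30,0,0,0,0],[30,0,0,0,0],[30,0,0,0,0],[30,0,0,0,0]]]}}

```text
t: 17.93
tcp_pos: [555.4, 160.2, 31.6]
orientation: [-0.099, 0.995, -0.0, -0.0]
contact_force: [-1.3, 0.0, -3.5]
grip_width: 48.5
finger_force: 42.9
```

Call:
{"name": "servo_tool", "arguments": {"series": [[[30,-0.01,0,0,0],[30,-0.01,0,0,0],[30,0,0,0,0],[30,0,0,0,0],[30,0,0,0,0],[30,0,0,0,0],[30,0,0,0,0],[30,0,0,0,0]]]}}

```text
t: 18.6
tcp_pos: [555.5, 160.3, 31.6]
orientation: [-0.099, 0.995, -0.0, -0.001]
contact_force: [-5.8, -0.1, -0.4]
grip_width: 48.7
finger_force: 43.2
```

Call:
{"name": "servo_tool", "arguments": {"series": [[[30,-0.01,0,0,0],[30,-0.01,0,0,0],[30,0,0,0,0],[30,0,0,0,0],[30,0,0,0,0],[30,0,0,0,0],[30,0,0,0,0],[30,0,0,0,0]]]}}

```text
t: 19.27
tcp_pos: [555.5, 160.3, 31.6]
orientation: [-0.099, 0.995, -0.0, -0.001]
contact_force: [-5.9, -0.1, 2.5]
grip_width: 48.9
finger_force: 43.4
```

Contact is firm at about 6 N and nest x of about 31, where I expected it. Compare the red tail's pixels over time.

```bash
cat > r.py <<'E'
import cv2,numpy as np
from cell import imaging
im={"0":cv2.imread("pics/scene0.png"),"4":cv2.imread("pics/s4.png"),"now":imaging.get_image("scene")}
for k,a in im.items():
    b=a[190:220,300:335].astype(int);w=np.clip(b[...,2]-np.maximum(b[...,1],b[...,0])-25,0,None)
    y,x=np.nonzero(w>10);print(k,w.sum(),len(x),(x.min()+300,x.max()+300,y.min()+190,y.max()+190) if len(x) else "")
E
python3 r.py
```

```text
0 2536 18 (np.int64(306), np.int64(319), np.int64(194), np.int64(206))
4 2760 20 (np.int64(306), np.int64(334), np.int64(194), np.int64(211))
now 2791 21 (np.int64(306), np.int64(320), np.int64(194), np.int64(208))
```

```bash
sed -i 's/b=a\[190.*/b=a[200:214,312:326].astype(int);w=np.clip(b[...,2]-1.8*b[...,1],0,None)/; s/+300/+312/g; s/+190/+200/g' r.py; python3 r.py
```

```text
0 166.79999999999995 4 (np.int64(317), np.int64(318), np.int64(204), np.int64(206))
4 189.79999999999998 6 (np.int64(317), np.int64(319), np.int64(205), np.int64(207))
now 164.8 5 (np.int64(318), np.int64(319), np.int64(205), np.int64(207))
```

Call:
{"name": "servo_tool", "arguments": {"series": [[[51,0,0,0,0],[53,0,0,0,0],[55,0,0,0,0],[58,0,0,0,0],[62,0,0,0,0],[66,0,0,0,0],[66,0,0,0,0],[66,0,0,0,0]]]}}

```text
t: 20.03
tcp_pos: [557.1, 160.6, 31.7]
orientation: [-0.099, 0.995, -0.0, 0.0]
contact_force: [0.1, -0.0, 0.7]
grip_width: 66.1
finger_force: 0.0
```

Call:
{"name": "servo_tool", "arguments": {"series": [[[66,0,0,-0.1,0],[66,0,0,-0.3,0],[66,0,0,-0.5,0],[66,0,0,-0.6,0],[66,0,0,-0.6,0],[66,0,0,-0.6,0],[66,0,0,-0.6,0],[66,0,0,0,0]]]}}

```text
t: 20.7
tcp_pos: [559.6, 161.3, 135.4]
orientation: [-0.099, 0.995, 0.001, 0.004]
contact_force: [0.4, 0.3, -0.1]
grip_width: 65.9
finger_force: 0.0
```

```bash
cat >> r.py <<'E'
    X,Y=np.meshgrid(range(312,326),range(200,214));print("  centroid",(w*X).sum()/w.sum(),(w*Y).sum()/w.sum())
A,B,C=im["now"],imaging.get_image("side"),imaging.get_image("wrist")
cv2.imwrite("pics/w5.png",C)
f=lambda i,r:cv2.resize(i[r],(400,300),interpolation=cv2.INTER_CUBIC)
t=np.hstack([f(A,np.s_[165:225,265:345]),f(B,np.s_[150:210,205:285])])
cv2.imwrite("pics/c5.png",np.vstack([t,np.hstack([f(C,np.s_[:,:]),np.zeros((300,400,3),np.uint8)])]))
E
python3 r.py
```

```text
0 166.79999999999995 4 (np.int64(317), np.int64(318), np.int64(204), np.int64(206))
  centroid 317.41966426858517 204.92805755395685
4 189.79999999999998 6 (np.int64(317), np.int64(319), np.int64(205), np.int64(207))
  centroid 317.99894625922025 205.89673340358272
now 167.79999999999998 5 (np.int64(318), np.int64(319), np.int64(205), np.int64(207))
  centroid 318.3277711561383 206.22288438617403
```

View pics/c5.png

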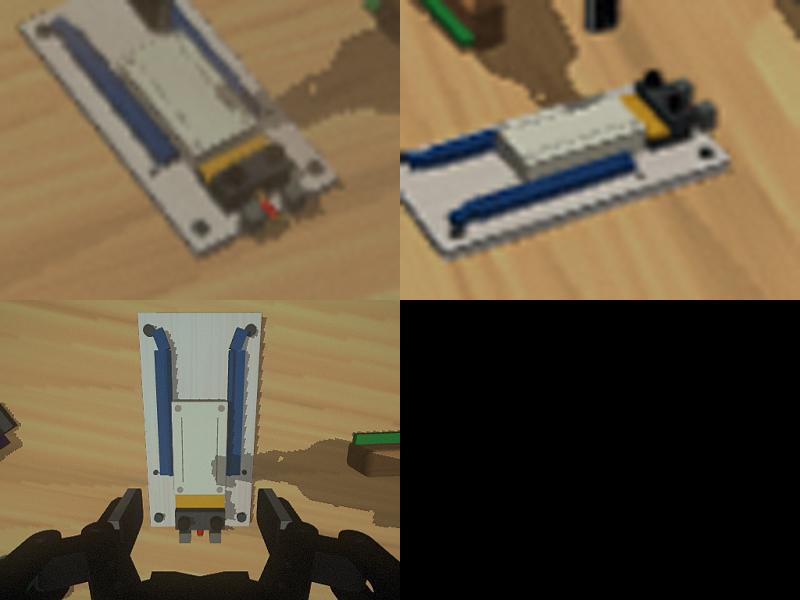

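The picture shows the housing flat between the rails, with the body close to the yellow lip and the red tail out. The tail's shift is about 5.5 mm ±1, so I check the gap in a close crop of the wrist picture.

Run:
```python
import cv2,pickle,numpy as np
from cell import imaging,telemetry
o=telemetry.get_obs();print(o["t"],o["tcp_pos"]);I=imaging.camera_info("wrist");im=imaging.get_image("wrist");pickle.dump(I,open("i6.pkl","wb"))
cv2.imwrite("pics/w6.png",im)
cv2.imwrite("pics/c6.png",cv2.resize(im[215:320,195:315],None,fx=5.7,fy=5.7,interpolation=cv2.INTER_CUBIC))
```

```text
20.85 [556.79557888 160.48353251 130.7430148 ]
```

View pics/c6.png

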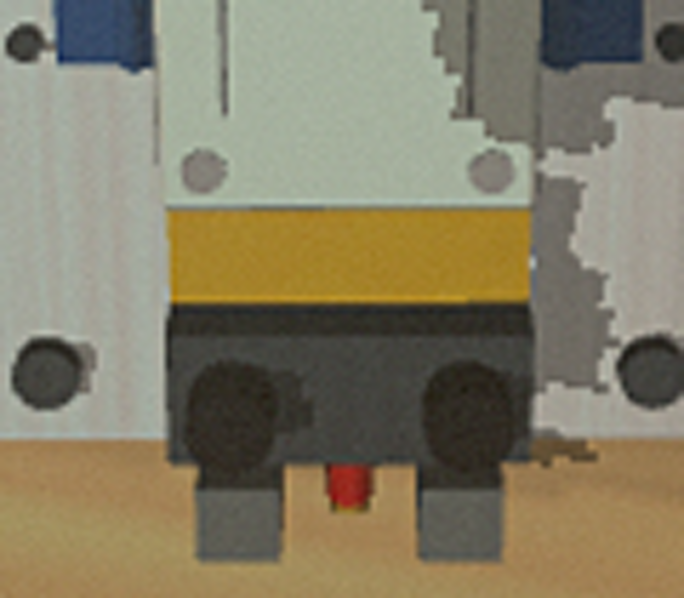

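Run:
```python
from h import *
import pickle
W=pickle.load(open("i6.pkl","rb"))
p=[524.8,154.8,np.radians(11.42)];c,s=np.cos(p[2]),np.sin(p[2])
from scipy.optimize import brentq
def row(X,z,y=0): return (proj([p[0]+c*X-s*y,p[1]+s*X+c*y,z],W)[1]-215+.5)*5.7
inv=lambda r,z:brentq(lambda X:row(X,z)-r,0,180)
print("body front",inv(207,36),"face top",inv(335,36),"stop back",inv(463,36),"lip/face row303 z27",inv(303,27))
for z in(13,15.5,18):print("tail end",z,inv(507,z))
print("plate end 125:",inv(438,12))
im=__import__("cv2").imread("pics/w6.png").astype(int)
for col in (225,270): print([(r,int(im[r,col].sum())) for r in list(range(248,256))+list(range(265,278))+list(range(292,300))])
```

```text
body front 73.82372249118526 face top 92.72639941482178 stop back 112.44116203824152 lip/face row303 z27 92.88796141248119
tail end 13 135.2591242931445
tail end 15.5 133.53695659428163
tail end 18 131.81478889541896
plate end 125: 123.91493663379862
[(248, 503), (249, 496), (250, 518), (251, 371), (252, 325), (253, 322), (254, 334), (255, 327), (265, 314), (266, 313), (267, 330), (268, 163), (269, 95), (270, 115), (271, 126), (272, 119), (273, 135), (274, 183), (275, 201), (276, 188), (277, 202), (292, 177), (293, 188), (294, 165), (295, 165), (296, 258), (297, 383), (298, 390), (299, 379)]
[(248, 503), (249, 503), (250, 524), (251, 342), (252, 324), (253, 338), (254, 328), (255, 337), (265, 338), (266, 327), (267, 349), (268, 184), (269, 100), (270, 133), (271, 129), (272, 118), (273, 125), (274, 190), (275, 190), (276, 197), (277, 193), (292, 118), (293, 146), (294, 152), (295, 186), (296, 178), (297, 146), (298, 150), (299, 132)]
```

The body-to-face gap reads 19 ±0.7 mm against 18 at full home, which is marginal. I push it again gently from behind with closed fingers.

Call:
{"name": "servo_tool", "arguments": {"series": [[[0,0.2,0,0,0],[0,0.4,0,0,0],[0,0.45,0,0,0],[0,0.45,0,0,0],[0,0.45,0,0,0],[0,0.37,0,0,0],[0,0.1,0,0,0],[0,0,0,0,0]]], "grip_force": 20}}

```text
t: 21.57
tcp_pos: [484.0, 145.7, 130.0]
orientation: [-0.099, 0.995, -0.0, -0.001]
contact_force: [-0.1, -0.5, 0.2]
grip_width: -0.2
finger_force: 0.0
```

Call:
{"name": "servo_tool", "arguments": {"series": [[[0,0,0,0.3,0],[0,0,0,0.5,0],[0,0,0,0.6,0],[0,0,0,0.6,0],[0,0,0,0.6,0],[0,0,0,0.45,0],[0,0,0,0.2,0],[0,0,0,0,0]]]}}

```text
t: 22.23
tcp_pos: [484.9, 145.9, 31.2]
orientation: [-0.099, 0.995, -0.0, -0.002]
contact_force: [-0.2, 1.2, -0.3]
grip_width: -0.2
finger_force: 0.0
```

Call:
{"name": "servo_tool", "arguments": {"series": [[[0,-0.05,0,0,0],[0,-0.07,0,0,0],[0,-0.07,0,0,0],[0,-0.07,0,0,0],[0,-0.05,0,0,0],[0,-0.02,0,0,0],[0,0,0,0,0],[0,0,0,0,0]]]}}

```text
t: 22.9
tcp_pos: [495.5, 148.2, 33.3]
orientation: [-0.099, 0.995, 0.0, 0.0]
contact_force: [-0.7, -0.1, 0.2]
grip_width: -0.5
finger_force: 0.0
```

Call:
{"name": "servo_tool", "arguments": {"series": [[[0,-0.02,0,0,0],[0,-0.02,0,0,0],[0,-0.01,0,0,0],[0,-0.01,0,0,0],[0,0,0,0,0],[0,0,0,0,0],[0,0,0,0,0],[0,0,0,0,0]]]}}

```text
t: 23.57
tcp_pos: [497.2, 148.5, 33.2]
orientation: [-0.099, 0.995, -0.0, -0.0]
contact_force: [-0.3, 0.1, 0.3]
grip_width: -0.1
finger_force: 0.0
```

Call:
{"name": "servo_tool", "arguments": {"series": [[[0,-0.01,0,0,0],[0,-0.01,0,0,0],[0,-0.01,0,0,0],[0,-0.01,0,0,0],[0,0,0,0,0],[0,0,0,0,0],[0,0,0,0,0],[0,0,0,0,0]]]}}

```text
t: 24.23
tcp_pos: [498.4, 148.7, 33.2]
orientation: [-0.099, 0.995, -0.0, -0.0]
contact_force: [0.6, 0.1, -0.5]
grip_width: 0.1
finger_force: 0.0
```

Call:
{"name": "servo_tool", "arguments": {"series": [[[0,-0.01,0,0,0],[0,-0.01,0,0,0],[0,-0.01,0,0,0],[0,-0.01,0,0,0],[0,0,0,0,0],[0,0,0,0,0],[0,0,0,0,0],[0,0,0,0,0]]]}}

```text
t: 24.9
tcp_pos: [499.4, 148.9, 33.1]
orientation: [-0.099, 0.995, -0.0, -0.0]
contact_force: [-1.0, -1.0, 0.4]
grip_width: -0.2
finger_force: 0.4
```

Call:
{"name": "servo_tool", "arguments": {"series": [[[0,-0.01,0,0,0],[0,-0.01,0,0,0],[0,-0.01,0,0,0],[0,-0.01,0,0,0],[0,0,0,0,0],[0,0,0,0,0],[0,0,0,0,0],[0,0,0,0,0]]]}}

```text
t: 25.57
tcp_pos: [499.5, 148.9, 33.0]
orientation: [-0.099, 0.995, -0.0, -0.001]
contact_force: [-5.0, -1.0, 3.7]
grip_width: -0.1
finger_force: 2.6
```

Call:
{"name": "servo_tool", "arguments": {"series": [[[0,-0.01,0,0,0],[0,-0.01,0,0,0],[0,0,0,0,0],[0,0,0,0,0],[0,0,0,0,0],[0,0,0,0,0],[0,0,0,0,0],[0,0,0,0,0]]]}}

```text
t: 26.23
tcp_pos: [499.4, 148.9, 33.0]
orientation: [-0.099, 0.995, -0.0, -0.002]
contact_force: [-6.3, -0.5, 5.1]
grip_width: 0.1
finger_force: 3.2
```

It doesn't move under 6 N, so it is on the stop. I back off and clear.

Call:
{"name": "servo_tool", "arguments": {"series": [[[0,0.05,0,0,0],[0,0.15,0,0,0],[0,0.3,0,0,0],[0,0.2,0,-0.3,0],[0,0,0,-0.6,0],[0,0,0,-0.7,0],[0,0,0,-0.7,0],[0,0,0,-0.5,0]]]}}

```text
t: 26.9
tcp_pos: [481.3, 145.4, 119.7]
orientation: [-0.099, 0.995, 0.0, 0.002]
contact_force: [1.4, -0.1, 0.0]
grip_width: -0.2
finger_force: 0.0
```

Call:
{"name": "servo_tool", "arguments": {"series": [[[0,0,0,0,0],[0,0,0,0,0],[0,0,0,0,0],[0,0,0,0,0],[0,0,0,0,0],[0,0,0,0,0],[0,0,0,0,0],[0,0,0,0,0]]]}}

```text
t: 27.57
tcp_pos: [480.5, 145.1, 116.8]
orientation: [-0.099, 0.995, -0.0, -0.0]
contact_force: [0.6, 0.9, -0.5]
grip_width: -0.0
finger_force: 0.0
```

```bash
python3 r.py
python3 - <<'E'
from cell import telemetry,order
o=telemetry.get_obs();print(o["t"],o["tcp_pos"],o["contact_force"]);print(order.finish_job())
E
```

```text
0 166.79999999999995 4 (np.int64(317), np.int64(318), np.int64(204), np.int64(206))
  centroid 317.41966426858517 204.92805755395685
4 189.79999999999998 6 (np.int64(317), np.int64(319), np.int64(205), np.int64(207))
  centroid 317.99894625922025 205.89673340358272
now 150.39999999999998 5 (np.int64(318), np.int64(319), np.int64(205), np.int64(207))
  centroid 318.28989361702133 206.155585106383
27.7167 [480.71962391 145.18027533 117.04910811] [-0.4840464  -0.64979336 -0.3254055 ]
the job is handed in; nothing more can be done
None
```

The plain housing is in the nest, flat between the rails and released, and the job was handed in at 27.7 s. It stayed put under a second 6 N push, below the stop's 12 N spring. The cameras put the gauge pin about 5 mm in, too coarse to prove the 4.5 mm needed, and no verdict came back.

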